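# Sift the small marbles into the glass dish

### The job

Lift the sieve by its handle, carry it level and smoothly over the glass dish with no marble lost, and shake it from side to side there, clear of the dish, until all four small blue marbles have fallen through into the dish and only the two large orange ones are left in it. Then set the sieve, with the large marbles in it, down upright on the middle of the cork mat and let go. Keep the sieve roughly level all the time, and leave the dish and the other things on the shelf where they are.

Things in the scene. Friction and masses are not known exactly. Their poses are not given: they have to be found in the camera images.
- sieve: The sieve: open wooden frame 134 mm long (x) by 142 mm wide (y), walls 5 mm thick, 48 mm high, slotted steel floor, wooden bridge handle above. Origin at the centre of its underside, z up. About 0.3 kg empty, 0.5 kg with the marbles. Side to side means along its y, across the slots.
- sieve_floor (a point): Centre of the sieve's floor, 14 mm above its underside. Steel strips run along x, with two slots 28 mm wide and 124 mm long, centred at y = +28 and -28 mm. The middle strip is a shallow V, the outer ones slope 4 degrees down to the side walls.
- sieve_slot0 (a point): Middle of one slot (y = +28 mm). Small marbles rest on the strips if the sieve is level (within 2 degrees) and moved smoothly (below 0.5 m/s2) but roll freely along x; brisk strokes along y (about 40 mm back and forth, mean 0.15 to 0.3 m/s) throw them over a strip's edge into a slot. A large marble in a slot blocks it locally; a slightly slanted stroke gets past.
- sieve_handle (a point): Centre of the handle bar, on the sieve's z axis, 109 mm above its underside. The bar is 134 mm long along the sieve's x, 16 mm wide (y) and 18 mm high; free below it down to the marbles (tops at about 45 mm). Grasp it from above across its width; same axes as the sieve.
- dish: Round clear glass dish, loose, 0.8 kg, 200 mm across at the rim, 55 mm high, inner floor 6 mm up and 140 mm across, wall 5 mm. Origin at the centre of its underside, z up.
- mat: Round cork mat fixed to the shelf, 200 mm across, 6 mm thick. Origin at the centre of its underside, so its top is 6 mm above it.
- small0_center (a point): Centre of a small blue marble, 22 mm across, 15 g; starts on a floor strip in the sieve. Passes the slots. Axes mean nothing.
- small1_center (a point): Centre of a small blue marble, 22 mm across, 15 g; starts on a floor strip in the sieve. Passes the slots. Axes mean nothing.
- small2_center (a point): Centre of a small blue marble, 22 mm across, 15 g; starts on a floor strip in the sieve. Passes the slots. Axes mean nothing.
- small3_center (a point): Centre of a small blue marble, 22 mm across, 15 g; starts on a floor strip in the sieve. Passes the slots. Axes mean nothing.
- big0_center (a point): Centre of a large orange marble, 36 mm across, 60 g; starts in the sieve, sitting in a slot it cannot pass. Axes mean nothing.
- big1_center (a point): Centre of a large orange marble, 36 mm across, 60 g; starts in the sieve, sitting in a slot it cannot pass. Axes mean nothing.
- vial: Closed amber vial, bystander, 36 mm across, 75 mm high, loose. Origin at the centre of its underside.
- tin: Round steel pill tin, bystander, 66 mm across, 30 mm high, loose. Origin at the centre of its underside.
- thermometer: Blue digital thermometer, bystander, standing, its grey display on its -x face, 30 x 90 x 60 mm (x, y, z), loose. Origin at the centre of its underside.
- spoon_rest: Dark wooden spoon rest, bystander, 140 x 80 x 24 mm (x, y, z), loose. Origin at the centre of its underside.
Things that resemble listed ones, but are neither listed nor needed, are in the scene too. What is shaped like the sieve but pink is not meant.

How it is judged:
By the outcome, as a careful person would: the job done as asked, in the order asked, and still so for the second after the job is handed in, with the robot touching nothing.
It also fails if it takes over 58 s, if anything falls off the work surface, if the arm or the gripper's body presses on something with over 40 N, if the wrist force passes 120 N, or if a joint passes its speed limit or range.

### The arm

A 6-joint arm with a two-finger parallel gripper is mounted at the origin on the work surface. World frame = base frame: x ahead of the robot, y to its left, z up, the work surface at z = 0. Lengths are in m, angles in degrees, forces in N, time in s.
With the tool pointing down it reaches from about 0.3 to 0.75 m from the base axis. Payload 8.5 kg.
Tool frame: the origin (TCP) lies on the centre line of the jaws, within the pads' length; the fingertips stand 17 mm ahead of it and the grasp point (between the pads) lies 2 mm behind it (env.tcp_to_tips is the distance from the TCP to the fingertips, in m); z points along the fingers, y is the line along which they close (so a half turn about z gives the same grasp; the last joint's range is limited). The gripper opens to 85 mm and grips with 20 to 120 N. Pads are 22 mm wide; open, the fingers measure 114 mm over their backs; the gripper's body (76 mm by 85 mm) begins 54 mm behind the grasp point. The pads swing forward as they close: fully open they stand 13 mm farther back than shut.
Start: joints at [-84.528, 21.807, 74.336, -0, 83.858, -12.336], TCP at [0.168, -0.524, 0.248] pointing down, gripper open.
Joint ranges: [-178.18, 178.18], [-50.72, 133.34], [12.68, 142.11], [-81.47, 261.47], [9.98, 163.14], [-165.26, 165.26]. Speed limits (degrees/s): [136.94, 136.94, 180, 180, 180, 180].

### API

Orientations are given as a 3x3 rotation matrix whose columns are the frame's x, y, z axes.
In Python, from rig import env gives the robot as it stands. The module is installed in compiled form; this text tells all that it offers.
- The arm moves only by the shell command python3 -m pendant 'ROWS' [FORCE]. ROWS is JSON, a list of rows, each a list of 7 numbers: the opening, from 0 (shut) to 1 (fully open), then the shift along the tool's x, y, z in m, then the turn, a rotation vector about the tool's x, y, z in rad. A call has 1 to 5 rows; each row is the pose to reach, as a shift and turn from the pose commanded when the call began, along the tool's axes at that moment; what a row does not reach only later rows make up. A row lasts 1/8 s, in which the tool goes at most 62.5 mm and 10.7 degrees, less where a joint would pass 70% of its speed; a pose out of reach is approached as far as the arm can. A call with a gripper value outside its range is refused whole. The fingers move at their own pace and stop on an object; FORCE is the grip in N (left out, the last holds). Time passes only in rows, so rows that repeat a pose let the fingers close. It gives the time, the measured TCP pose, the force, the opening and the grip force at its end, in the units of the state.
- env.observe(): the state, without advancing time (a new reading comes with each control period).
- env.get_image(name): name is "scene" or "top" or "wrist"; returns a dict with "image" (480x640x3 uint8, blue, green, red), "fx", "fy", "cx", "cy" (pixels), "k1" (the pictures are not rectified: a ray, as slopes to the right and down, at radius r is drawn at 1 + k1 r^2 times it, then the intrinsics apply), "pose" (4x4, takes a point from camera to world coordinates). Camera axes: x right, y up, looking along -z (the intrinsics and any distortion apply to the point x, -y, -z); pixel columns grow to the right and rows downward; lengths in m; the calibration is good to about 2 mm. A picture is of the moment at which its call begins. There is no depth.
- env.close_job(): hands the job in; it is judged then, once.
Trained networks look in the newest picture that a camera, given by its name, has taken for a name from the list of things; names that differ only in an ending like _2 or _b are one class to them, and where a whole thing is asked for, a point or a joint stands for the part that bears it (a point fixed in the world has none). Each returns a list of dicts, best first, with "conf" (0 to 1); they miss things now and then, are a little off and sometimes report something else, mostly with a low value. They report only what shows in the picture. A call takes as long as a camera call. They do not tell look-alikes from the thing itself.
- env.find_in(camera, thing): "bbox" ([centre column, centre row, width, height] in pixels, round what is visible of it).
- env.trace(camera, thing): "mask" (480x640 bool, what is visible of it) and "bbox" ([centre column, centre row, width, height] in pixels, round what is visible of it).
- env.tip_of(camera, thing): "centre" ([column, row] in pixels: a listed point, or the origin of a listed thing).
The state is a dict: "time_s": time; "q": joint angles; "qvel": joint speeds; "joint_efforts": joint torques, N m; "position": TCP position; "tool_rot": TCP orientation; "ft_force": force on the tool from outside, world axes, zero at the start; "wrist_torque": the same for the moment, N m; "grip_width": finger opening in m; "gripper_force": force on a finger pad.
Only numpy, scipy, OpenCV 4.12 (cv2) and the standard library are available. Lean on these libraries where they do the work, as an engineer would, in place of code of your own. Each camera call takes 0.05 s, during which the arm holds its last target. There are 200 camera calls.

## Working session

There is one attempt and no reset: what is moved stays moved. The work goes in short steps, Python scripts to look and compute and a shell command to move; the robot and the scene stay as the last step left them, time stands still between calls to the robot, and variables do not carry over. Pictures are saved under pics/ and viewed, at most 10 in all, crops included, and the job is handed in when it is done.

```bash
mkdir -p pics; cat > h.py <<'E'
import numpy as np, cv2
from rig import env
def ray(im,px):
    K=np.array([[im['fx'],0,im['cx']],[0,im['fy'],im['cy']],[0,0,1.]])
    u=cv2.undistortPoints(np.array([[px]],float),K,np.array([im['k1'],0,0,0.]))[0,0]
    P=np.array(im['pose']); d=P[:3,:3]@np.array([u[0],-u[1],-1]); return P[:3,3],d/np.linalg.norm(d)
def atz(im,px,z):
    o,d=ray(im,px); return o+d*(z-o[2])/d[2]
def tri(rs):
    A=sum(np.eye(3)-np.outer(d,d) for o,d in rs); b=sum((np.eye(3)-np.outer(d,d))@o for o,d in rs)
    return np.linalg.solve(A,b)
def proj(im,p):
    P=np.array(im['pose']); c=P[:3,:3].T@(np.array(p)-P[:3,3]); s=np.array([c[0]/-c[2],-c[1]/-c[2]]); s=s*(1+im['k1']*(s@s))
    return np.array([im['fx']*s[0]+im['cx'],im['fy']*s[1]+im['cy']])
E
python3 - <<'E'
from h import *
np.set_printoptions(precision=3,suppress=True)
ims={}
for c in ['scene','top']:
    im=ims[c]=env.get_image(c); cv2.imwrite(f'pics/{c}0.png',im['image'])
    print(c,im['pose'][:3,3])
    for t in ['sieve','sieve_handle','dish','mat','vial','tin','thermometer','spoon_rest','small0_center','big0_center']:
        print(c,t,[(np.round(r['centre']).tolist(),round(r['conf'],2),atz(im,r['centre'],.109 if 'handle' in t else 0.02 if 'center' in t else 0)[:2].round(3).tolist()) for r in env.tip_of(c,t)[:7]])
s=env.observe();print(s['position'],s['tool_rot'],s['time_s'])
E
```

```text
scene [ 1.169 -0.613  0.796]
scene sieve [([309.0, 189.0], 0.97, [0.231, 0.3]), ([124.0, 295.0], 0.82, [0.266, -0.318]), ([314.0, 285.0], 0.66, [0.542, 0.012])]
scene sieve_handle [([312.0, 248.0], 0.97, [0.541, 0.008]), ([111.0, 259.0], 0.89, [0.269, -0.324]), ([307.0, 160.0], 0.85, [0.239, 0.282]), ([304.0, 277.0], 0.52, [0.597, -0.072])]
scene dish [([216.0, 355.0], 0.61, [0.556, -0.273]), ([330.0, 360.0], 0.53, [0.722, -0.12])]
scene mat [([371.0, 231.0], 0.9, [0.496, 0.271])]
scene vial [([402.0, 303.0], 0.74, [0.723, 0.111])]
scene tin [([222.0, 280.0], 0.97, [0.38, -0.128])]
scene thermometer [([329.0, 359.0], 0.75, [0.719, -0.12])]
scene spoon_rest [([411.0, 204.0], 0.62, [0.491, 0.453]), ([329.0, 270.0], 0.42, [0.531, 0.075])]
scene small0_center [([313.0, 281.0], 0.6, [0.546, 0.004])]
scene big0_center [([290.0, 282.0], 0.59, [0.512, -0.035])]
top [0.289 0.067 1.264]
top sieve [([241.0, 325.0], 0.97, [0.246, 0.287]), ([340.0, 220.0], 0.77, [0.537, 0.011])]
top sieve_handle [([233.0, 329.0], 0.93, [0.238, 0.288]), ([341.0, 212.0], 0.73, [0.536, 0.014])]
top dish [([441.0, 209.0], 0.6, [0.567, -0.279])]
top mat [([246.0, 234.0], 0.85, [0.498, 0.279])]
top vial [([305.0, 158.0], 0.7, [0.721, 0.11]), ([249.0, 237.0], 0.65, [0.491, 0.268])]
top tin [([391.0, 274.0], 0.71, [0.385, -0.13])]
top thermometer [([385.0, 158.0], 0.9, [0.723, -0.124])]
top spoon_rest [([181.0, 231.0], 0.7, [0.509, 0.464])]
top small0_center [([348.0, 200.0], 0.41, [0.591, -0.01])]
top big0_center [([357.0, 223.0], 0.65, [0.524, -0.034])]
[ 0.168 -0.524  0.248] [[ 0.952  0.306 -0.   ]
 [ 0.306 -0.952  0.   ]
 [ 0.    -0.    -1.   ]] 1.1
```

View pics/scene0.png

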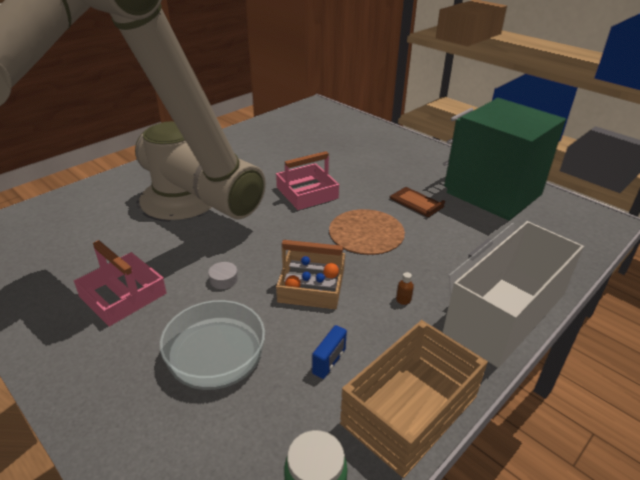

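View pics/top0.png

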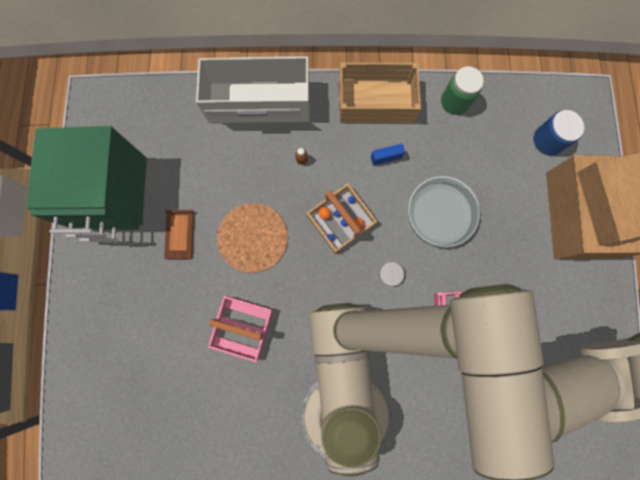

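The wanted sieve is the wooden one, at scene (312,275) and top (342,217). It could be confused with the pink sieves at scene (309,189) and (120,288), which are top (241,328) and (450,298). The dish is at top (443,212), the mat at (252,238), and the tin at (391,274) is nearby. Next is a close crop plus the handle axis.

```bash
python3 - <<'E'
from h import *
np.set_printoptions(precision=3,suppress=True)
R={}
T=env.get_image('top');S=env.get_image('scene')
cr=cv2.resize(T['image'][160:280,290:490],None,fx=4,fy=4,interpolation=cv2.INTER_CUBIC);cv2.imwrite('pics/crop1.png',cr)
ft=lambda c,t,p:min(env.tip_of(c,t),key=lambda r:np.hypot(*(np.array(r['centre'])-p)))['centre']
h=tri([ray(T,ft('top','sieve_handle',(341,212))),ray(S,ft('scene','sieve_handle',(312,248)))]);print('handle',h)
b=tri([ray(T,ft('top','sieve',(341,220))),ray(S,ft('scene','sieve',(314,285)))]);print('base',b)
for im,c,p in((T,'top',(345,212)),(S,'scene',(312,246))):
    for r in env.trace(c,'sieve_handle'):
        if np.hypot(*(np.array(r['bbox'][:2])-p))<40:
            ys,xs=np.nonzero(r['mask']); 
            (cx,cy),(w,hh),a=cv2.minAreaRect(np.stack([xs,ys],1).astype(np.float32))
            bx=cv2.boxPoints(((cx,cy),(w,hh),a)); q=np.array([atz(im,x,.112)[:2] for x in bx])
            e=max([q[1]-q[0],q[2]-q[1]],key=np.linalg.norm)
            print(c,r['conf'],(cx,cy),(w,hh),q.mean(0),'len',np.linalg.norm(e),'yaw',np.degrees(np.arctan2(e[1],e[0]))%180)
for t,p in(('dish',None),('mat',None),('tin',None)):
    for im,c in((T,'top'),(S,'scene')):
        r=env.trace(c,t)[0];ys,xs=np.nonzero(r['mask']);z={'dish':.055,'mat':.006,'tin':.03}[t]
        cn=max(cv2.findContours(r['mask'].astype(np.uint8),0,1)[0],key=len)[:,0]
        q=np.array([atz(im,x,z)[:2] for x in cn.astype(float)],np.float32);print(t,c,r['conf'],cv2.minEnclosingCircle(q))
E
```

```text
handle [0.545 0.012 0.107]
base [0.537 0.009 0.007]
scene 0.76 (309.6126403808594, 274.4580993652344) (65.42957305908203, 64.51598358154297) [ 0.597 -0.055] len 0.2040230658614002 yaw 134.6416502323108
dish top 0.74 ((0.5493127703666687, -0.2717188000679016), 0.10222898423671722)
dish scene 0.87 ((0.5629141926765442, -0.2799466848373413), 0.11470482498407364)
mat top 0.75 ((0.4895436465740204, 0.2597719430923462), 0.1014077216386795)
mat scene 0.68 ((0.4907289147377014, 0.2579672932624817), 0.10268446058034897)
tin top 0.62 ((0.38150012493133545, -0.1246936097741127), 0.033768389374017715)
tin scene 0.92 ((0.3966171443462372, -0.13793917000293732), 0.047270189970731735)
```

View pics/crop1.png

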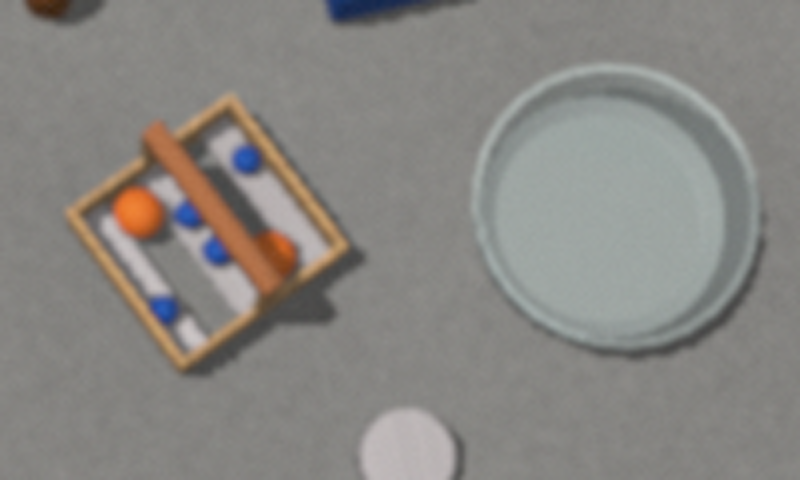

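The crop confirms the choice: a wooden frame with four blue marbles at crop (247,159), (188,214), (217,250) and (163,308), and two orange ones at (139,212) and (274,255). The handle runs from (153,130) to (272,285), a yaw of about 37.5°. Next I go above it.

```bash
python3 -m pendant '[[1,0.04,-0.03,0,0,0,0],[1,0.08,-0.06,0,0,0,0],[1,0.12,-0.09,0,0,0,0],[1,0.16,-0.12,0,0,0,0],[1,0.2,-0.153,0,0,0,0]]'
python3 -m pendant '[[1,0.04,-0.03,0,0,0,0],[1,0.08,-0.06,0,0,0,0],[1,0.12,-0.09,0,0,0,0],[1,0.16,-0.12,0,0,0,0],[1,0.2,-0.153,0,0,0,0]]'
python3 -m pendant '[[1,0.04,-0.03,0,0,0,-0.1],[1,0.08,-0.06,0,0,0,-0.2],[1,0.118,-0.09,0,0,0,-0.3],[1,0.118,-0.09,0,0,0,-0.344],[1,0.118,-0.09,0,0,0,-0.344]]'
python3 - <<'E'
from h import *
np.set_printoptions(precision=3,suppress=True)
W=env.get_image('wrist');T=env.get_image('top');cv2.imwrite('pics/w1.png',W['image'])
s=env.observe();print(s['position'],s['tool_rot'],s['time_s'],s['q']); print(W['pose'])
for t in('sieve_handle','sieve','sieve_floor'): print(t,[(r['centre'],r['conf']) for r in env.tip_of('wrist',t)])
a,b=[atz(T,p,.118)[:2] for p in((328.3,192.5),(358,231.3))];print('handle ends',a,b,(a+b)/2,np.linalg.norm(a-b),np.degrees(np.arctan2(*(a-b)[::-1])))
E
```

```text
time_s: 2.42
position: [0.3126, -0.3155, 0.2485]
tool_rot: [[0.952, 0.305, 0.0], [0.305, -0.952, -0.0], [0.0, 0.001, -1.0]]
ft_force: [1.1, -0.5, -0.2]
grip_width: 0.0851
gripper_force: 0.0
time_s: 3.05
position: [0.4563, -0.1086, 0.2485]
tool_rot: [[0.952, 0.306, 0.0], [0.306, -0.952, -0.0], [0.0, 0.0, -1.0]]
ft_force: [1.3, -1.2, 0.9]
grip_width: 0.0853
gripper_force: 0.0
time_s: 3.68
position: [0.5403, 0.0122, 0.2481]
tool_rot: [[0.793, 0.609, -0.0], [0.609, -0.793, -0.0], [-0.0, -0.0, -1.0]]
ft_force: [0.5, -0.4, -0.3]
grip_width: 0.0852
gripper_force: 0.0
[0.54  0.012 0.248] [[ 0.794  0.608 -0.   ]
 [ 0.608 -0.794 -0.   ]
 [-0.     0.    -1.   ]] 3.775 [-11.341  20.824  75.879  -0.     83.297  41.226]
[[ 0.609  0.757  0.236  0.6  ]
 [-0.793  0.581  0.181  0.059]
 [ 0.    -0.297  0.955  0.374]
 [ 0.     0.     0.     1.   ]]
sieve_handle [([314.2, 230.5], 0.7), ([366.1, 184.1], 0.43), ([316.8, 207.8], 0.24)]
sieve [([8.2, 258.4], 0.94), ([316.9, 202.6], 0.76), ([290.8, 206.6], 0.38)]
sieve_floor [([265.3, 231.3], 0.53)]
handle ends [0.588 0.046] [ 0.485 -0.029] [0.536 0.008] 0.12742092111402856 36.212521743619895
```

View pics/w1.png

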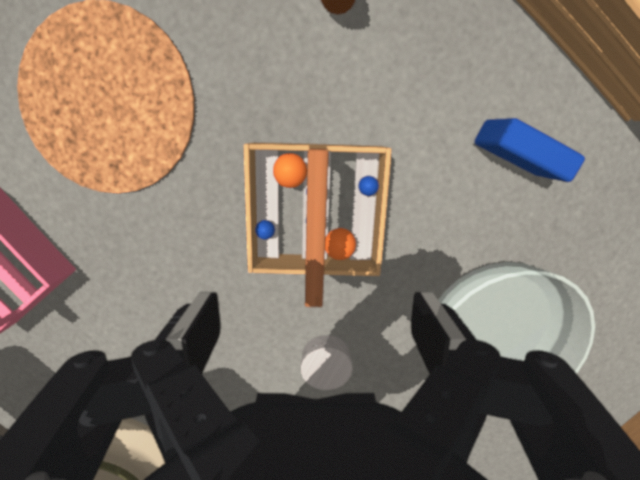

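The wrist view shows the sieve nearly aligned, with its handle from (318,147) to (314,305), the mat at (105,95) and the dish at (520,320). Next I compute the correction.

```bash
python3 - <<'E'
from h import *
np.set_printoptions(precision=4,suppress=True)
W=env.get_image('wrist');T=env.get_image('top')
a,b=[atz(W,p,.118)[:2] for p in((318,146),(314,305))];print('ends',a,b,(a+b)/2,np.linalg.norm(a-b),np.degrees(np.arctan2(*(a-b)[::-1])))
f=[atz(W,p,.048)[:2] for p in((244,144),(391,148),(381,273),(248,271))];print('frame',np.mean(f,0),np.degrees(np.arctan2(*(f[0]-f[3])[::-1])),np.degrees(np.arctan2(*(f[1]-f[2])[::-1])))
z=tri([ray(W,(318,146)),ray(T,(328.3,192.5))]);z2=tri([ray(W,(314,305)),ray(T,(358,231.3))]);print('two-view ends',z,z2)
m=env.trace('wrist','mat')[0];cn=max(cv2.findContours(m['mask'].astype(np.uint8),0,1)[0],key=len)[:,0]
print('mat',cv2.minEnclosingCircle(np.array([atz(W,x,.006)[:2] for x in cn.astype(float)],np.float32)))
s=env.observe();R=np.array(s['tool_rot']);print(s['position'],np.degrees(np.arctan2(R[1,0],R[0,0])))
c=np.mean([z,z2],0);print('tool shift to c',R.T@(c-s['position']))
E
```

```text
ends [0.5929 0.0492] [ 0.4848 -0.0295] [0.5389 0.0099] 0.1337407409619788 36.06319302267716
frame [0.538  0.0088] 35.73545750993919 36.456251341154946
two-view ends [0.5925 0.0471 0.0993] [ 0.4849 -0.0294  0.1182]
mat ((0.48862019181251526, 0.25878289341926575), 0.10117112100124359)
[0.5402 0.0115 0.2484] 37.46944763039745
tool shift to c [-0.0028  0.0011  0.1397]
```

```bash
python3 -m pendant '[[1,-0.0026,0.0006,0.035,0,0,0.024],[1,-0.0026,0.0006,0.07,0,0,0.024],[1,-0.0026,0.0006,0.105,0,0,0.024],[1,-0.0026,0.0006,0.13,0,0,0.024],[1,-0.0026,0.0006,0.141,0,0,0.024]]'
python3 -m pendant '[[0.6,0,0,0,0,0,0],[0.4,0,0,0,0,0,0],[0.25,0,0,0,0,0,0],[0.1,0,0,0,0,0,0],[0,0,0,0,0,0,0]]' 80
python3 -m pendant '[[0,0,0,0,0,0,0],[0,0,0,0,0,0,0],[0,0,0,0,0,0,0]]' 80
```

```text
time_s: 4.7
position: [0.5382, 0.0097, 0.1063]
tool_rot: [[0.808, 0.589, -0.002], [0.589, -0.808, 0.0], [-0.001, -0.001, -1.0]]
ft_force: [0.3, -0.1, 0.1]
grip_width: 0.0855
gripper_force: 0.0
time_s: 5.32
position: [0.5386, 0.0099, 0.1077]
tool_rot: [[0.807, 0.59, 0.0], [0.59, -0.807, 0.0], [0.0, 0.0, -1.0]]
ft_force: [-1.8, 1.3, 4.1]
grip_width: 0.0145
gripper_force: 79.0
time_s: 5.7
position: [0.5386, 0.0099, 0.1077]
tool_rot: [[0.807, 0.59, 0.0], [0.59, -0.807, 0.0], [0.0, 0.0, -1.0]]
ft_force: [-2.1, 2.8, 6.3]
grip_width: 0.0147
gripper_force: 79.4
```

```bash
python3 -m pendant '[[0,0,0,-0.001,0,0,0],[0,0,0,-0.003,0,0,0],[0,0,0,-0.006,0,0,0],[0,0,0,-0.010,0,0,0],[0,0,0,-0.015,0,0,0]]' >/dev/null
python3 -m pendant '[[0,0,0,-0.006,0,0,0],[0,0,0,-0.013,0,0,0],[0,0,0,-0.020,0,0,0],[0,0,0,-0.027,0,0,0],[0,0,0,-0.034,0,0,0]]' >/dev/null
python3 -m pendant '[[0,0,0,-0.007,0,0,0],[0,0,0,-0.014,0,0,0],[0,0,0,-0.020,0,0,0],[0,0,0,-0.025,0,0,0],[0,0,0,-0.029,0,0,0]]' >/dev/null
python3 -m pendant '[[0,0,0,-0.003,0,0,0],[0,0,0,-0.005,0,0,0],[0,0,0,-0.006,0,0,0],[0,0,0,-0.006,0,0,0]]'
python3 - <<'E'
from h import *
W=env.get_image('wrist');S=env.get_image('scene')
a=cv2.resize(W['image'][60:330,200:450],(500,540));b=cv2.resize(S['image'][160:340,250:350],(300,540));cv2.imwrite('pics/lift.png',np.hstack([a,b]))
print(env.observe()['wrist_torque'])
E
```

```text
time_s: 8.07
position: [0.5386, 0.0098, 0.1913]
tool_rot: [[0.808, 0.59, -0.0], [0.59, -0.808, 0.0], [-0.0, -0.0, -1.0]]
ft_force: [-0.2, -0.7, -3.2]
grip_width: 0.0144
gripper_force: 78.0
[-0.00146935 -0.00856769  0.00442832]
```

View pics/lift.png

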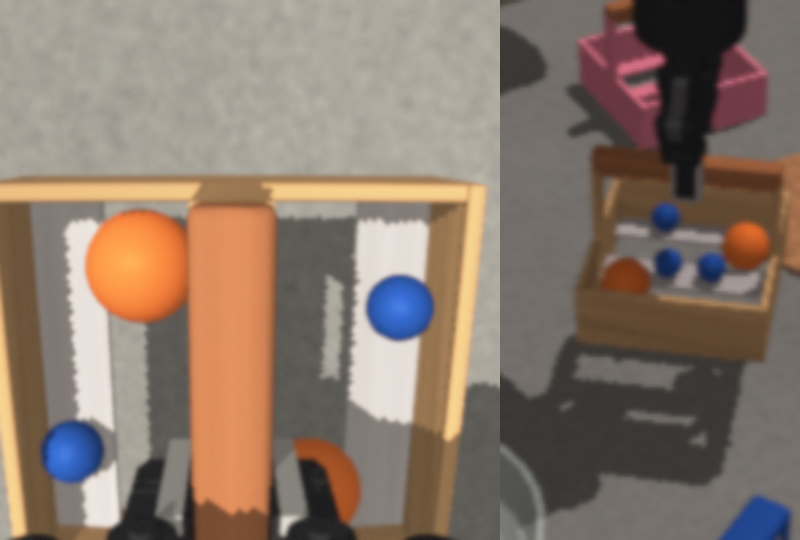

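All marbles are still in the sieve and it hangs level: orange at (140,265) and (320,480), outer blues at (400,307) and (72,452), and the middle ones visible in the scene half. Now the smooth carry to the dish.

```bash
python3 -m pendant '[[0,-0.0011,0.0016,0,0,0,0],[0,-0.0033,0.0049,0,0,0,0],[0,-0.0066,0.0097,0,0,0,0],[0,-0.0110,0.0162,0,0,0,0],[0,-0.0164,0.0244,0,0,0,0]]' >/dev/null
python3 -m pendant '[[0,-0.0066,0.0097,0,0,0,0],[0,-0.0143,0.0211,0,0,0,0],[0,-0.0230,0.0341,0,0,0,0],[0,-0.0329,0.0487,0,0,0,0],[0,-0.0439,0.0649,0,0,0,0]]' >/dev/null
python3 -m pendant '[[0,-0.0121,0.0179,0,0,0,0],[0,-0.0252,0.0373,0,0,0,0],[0,-0.0373,0.0552,0,0,0,0],[0,-0.0482,0.0714,0,0,0,0],[0,-0.0581,0.0861,0,0,0,0]]' >/dev/null
python3 -m pendant '[[0,-0.0088,0.0130,0,0,0,0],[0,-0.0164,0.0244,0,0,0,0],[0,-0.0230,0.0341,0,0,0,0],[0,-0.0285,0.0422,0,0,0,0],[0,-0.0329,0.0487,0,0,0,0]]' >/dev/null
python3 -m pendant '[[0,-0.0033,0.0049,0,0,0,0],[0,-0.0055,0.0081,0,0,0,0],[0,-0.0066,0.0097,0,0,0,0],[0,-0.0066,0.0097,0,0,0,0]]'
python3 - <<'E'
from h import *
T=env.get_image('top');S=env.get_image('scene');W=env.get_image('wrist')
a=cv2.resize(T['image'][150:270,380:500],(300,300));b=cv2.resize(S['image'][220:400,140:290],(250,300));c=cv2.resize(W['image'][60:330,200:450],(250,300));cv2.imwrite('pics/dish1.png',np.hstack([a,b,c]))
print(proj(T,(.549,-.272,.055)))
E
```

```text
time_s: 11.18
position: [0.549, -0.2721, 0.1913]
tool_rot: [[0.808, 0.59, 0.0], [0.59, -0.808, 0.0], [0.0, -0.0, -1.0]]
ft_force: [1.2, 0.3, -4.7]
grip_width: 0.0147
gripper_force: 78.1
[444.01557514 211.66091252]
```

View pics/dish1.png

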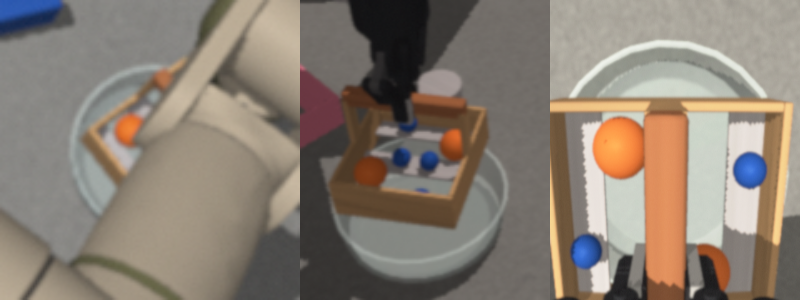

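The sieve is centred over the dish with everything still in it. Now I lower it a little and make the first strokes.

```bash
cat > look.py <<'E'
import sys
from h import *
S=env.get_image('scene');W=env.get_image('wrist')
a=cv2.resize(S['image'][220:400,140:290],(500,600));c=cv2.resize(W['image'][60:330,200:450],(300,324))
c=np.vstack([c,np.zeros((276,300,3),np.uint8)]);cv2.imwrite(f'pics/{sys.argv[1]}.png',np.hstack([a,c]))
hsv=lambda i:cv2.inRange(cv2.cvtColor(i,cv2.COLOR_BGR2HSV),(105,140,50),(130,255,255))
for im,(y0,y1,x0,x1) in((S,(220,400,140,290)),(W,(60,330,200,450))):
    n,l,st,ce=cv2.connectedComponentsWithStats(hsv(im['image'][y0:y1,x0:x1]))
    print([(ce[i].round().astype(int)+[x0,y0],int(st[i,4])) for i in range(1,n) if st[i,4]>12])
E
python3 -m pendant '[[0,0,0,0.001,0,0,0],[0,0,0,0.004,0,0,0],[0,0,0,0.009,0,0,0],[0,0,0,0.013,0,0,0],[0,0,0,0.014,0,0,0]]' >/dev/null
python3 -m pendant '[[0,0,0.018,0,0,0,0],[0,0,-0.018,0,0,0,0],[0,0,0.018,0,0,0,0],[0,0,-0.018,0,0,0,0],[0,0,0,0,0,0,0]]'
python3 -m pendant '[[0,0,0,0,0,0,0],[0,0,0,0,0,0,0],[0,0,0,0,0,0,0]]'
python3 look.py sh1
```

```text
time_s: 12.58
position: [0.5474, -0.2698, 0.1769]
tool_rot: [[0.807, 0.591, -0.003], [0.591, -0.807, 0.003], [-0.001, -0.004, -1.0]]
ft_force: [0.2, -0.3, -3.2]
grip_width: 0.0149
gripper_force: 80.1
time_s: 12.95
position: [0.5489, -0.272, 0.1774]
tool_rot: [[0.808, 0.59, -0.0], [0.59, -0.808, 0.0], [0.0, -0.0, -1.0]]
ft_force: [0.3, -0.1, -3.4]
grip_width: 0.0151
gripper_force: 80.1
[(array([215, 337]), 39), (array([226, 336]), 33), (array([218, 370]), 54)]
[(array([371, 191]), 168), (array([344, 223]), 201), (array([285, 228]), 265)]
```

View pics/sh1.png

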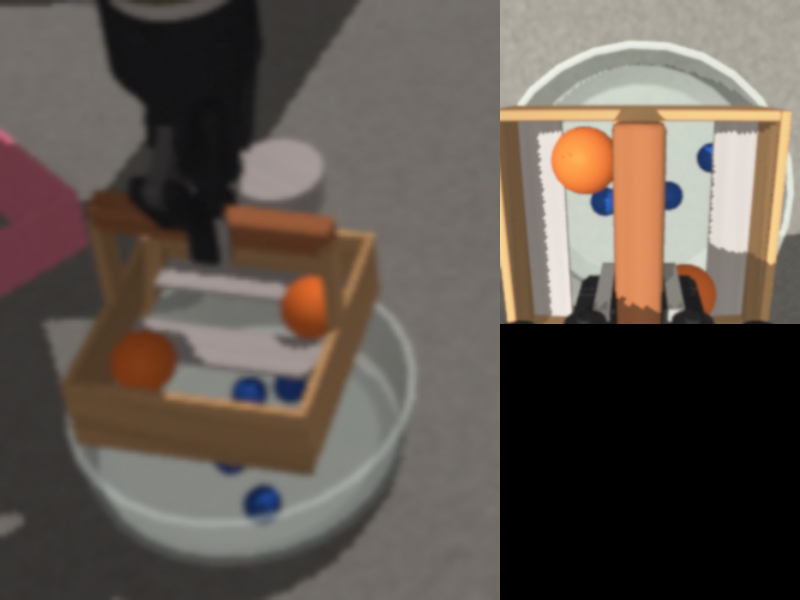

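Four blue marbles show in the scene half, at (249,392), (291,388), (230,460) and (262,503). I check by two views that all of them are at dish-floor height.

```bash
python3 - <<'E'
from h import *
S=env.get_image('scene');W=env.get_image('wrist')
for n,im,ps in(('S',S,[(215,337),(226,336),(209,358.5),(218,370)]),('W',W,[(371,191),(344,223),(285,228)])):
    for p in ps: print(n,p,atz(im,p,.017)[:2].round(3),atz(im,p,.097)[:2].round(3))
for c in('scene','wrist'):
    print(c,[(np.round(r['centre']).tolist(),round(r['conf'],2)) for r in env.tip_of(c,'small0_center')])
E
```

```text
S (215, 337) [ 0.528 -0.254] [ 0.594 -0.291]
S (226, 336) [ 0.541 -0.237] [ 0.606 -0.275]
S (209, 358.5) [ 0.565 -0.295] [ 0.627 -0.328]
S (218, 370) [ 0.6   -0.299] [ 0.658 -0.331]
W (371, 191) [ 0.598 -0.296] [ 0.602 -0.277]
W (344, 223) [ 0.561 -0.295] [ 0.575 -0.276]
W (285, 228) [ 0.526 -0.255] [ 0.55  -0.247]
scene [([218.0, 373.0], 0.64)]
wrist [([376.0, 191.0], 0.53)]
```

All four lie on the dish floor, since the two views agree at z ≈ 17 mm and nothing is left at strip height. Now I carry the sieve to the mat.

```bash
python3 -m pendant '[[0,0,0,-0.001,0,0,0],[0,0,0,-0.004,0,0,0],[0,0,0,-0.009,0,0,0],[0,0,0,-0.013,0,0,0],[0,0,0,-0.014,0,0,0]]' >/dev/null
python3 -m pendant '[[0,0.0010,-0.0018,0,0,0,0],[0,0.0031,-0.0054,0,0,0,0],[0,0.0062,-0.0109,0,0,0,0],[0,0.0103,-0.0181,0,0,0,0],[0,0.0155,-0.0272,0,0,0,0]]' >/dev/null
python3 -m pendant '[[0,0.0062,-0.0109,0,0,0,0],[0,0.0134,-0.0236,0,0,0,0],[0,0.0217,-0.0381,0,0,0,0],[0,0.0310,-0.0544,0,0,0,0],[0,0.0414,-0.0726,0,0,0,0]]' >/dev/null
python3 -m pendant '[[0,0.0114,-0.0200,0,0,0,0],[0,0.0238,-0.0417,0,0,0,0],[0,0.0372,-0.0653,0,0,0,0],[0,0.0517,-0.0907,0,0,0,0],[0,0.0672,-0.1179,0,0,0,0]]' >/dev/null
python3 -m pendant '[[0,0.0166,-0.0290,0,0,0,0],[0,0.0321,-0.0562,0,0,0,0],[0,0.0465,-0.0816,0,0,0,0],[0,0.0600,-0.1052,0,0,0,0],[0,0.0724,-0.1270,0,0,0,0]]' >/dev/null
python3 -m pendant '[[0,0.0114,-0.0200,0,0,0,0],[0,0.0217,-0.0381,0,0,0,0],[0,0.0310,-0.0544,0,0,0,0],[0,0.0393,-0.0689,0,0,0,0],[0,0.0465,-0.0816,0,0,0,0]]' >/dev/null
python3 -m pendant '[[0,0.0062,-0.0109,0,0,0,0],[0,0.0114,-0.0200,0,0,0,0],[0,0.0155,-0.0272,0,0,0,0],[0,0.0186,-0.0327,0,0,0,0],[0,0.0207,-0.0363,0,0,0,0]]' >/dev/null
python3 -m pendant '[[0,0.0010,-0.0018,0,0,0,0],[0,0.0010,-0.0018,0,0,0,0],[0,0.0010,-0.0018,0,0,0,0]]'
python3 - <<'E'
from h import *
T=env.get_image('top');S=env.get_image('scene')
a=cv2.resize(T['image'][150:300,170:500],(660,300));b=cv2.resize(S['image'][150:400,140:460],(384,300));cv2.imwrite('pics/mat1.png',np.vstack([a,np.hstack([b,np.zeros((300,276,3),np.uint8)])]))
E
```

```text
time_s: 18.0
position: [0.4889, 0.2588, 0.1913]
tool_rot: [[0.808, 0.59, 0.0], [0.59, -0.808, -0.0], [-0.0, 0.0, -1.0]]
ft_force: [-0.0, -0.2, -4.4]
grip_width: 0.0151
gripper_force: 80.1
```

View pics/mat1.png

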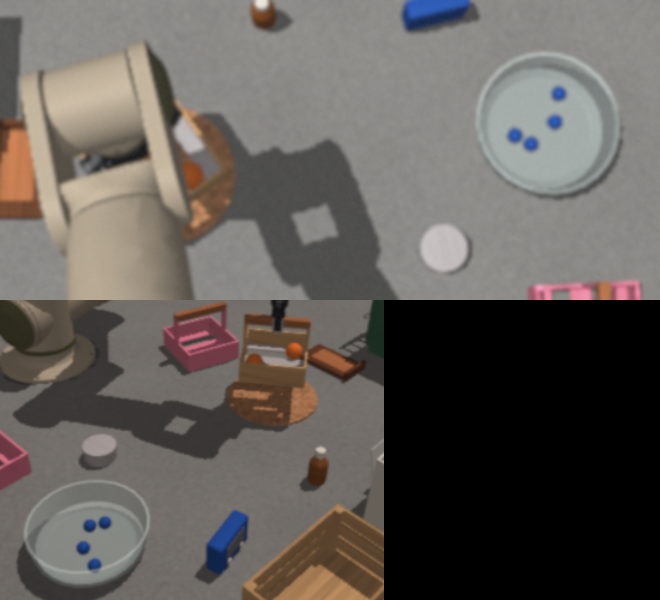

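Four blue marbles are in the dish, at crop (559,94), (555,122), (515,135) and (531,144). Both orange ones are in the sieve, which is above the mat. Now I lower it.

```bash
python3 -m pendant '[[0,0,0,0.001,0,0,0],[0,0,0,0.004,0,0,0],[0,0,0,0.009,0,0,0],[0,0,0,0.016,0,0,0],[0,0,0,0.025,0,0,0]]' >/dev/null
python3 -m pendant '[[0,0,0,0.009,0,0,0],[0,0,0,0.018,0,0,0],[0,0,0,0.027,0,0,0],[0,0,0,0.035,0,0,0],[0,0,0,0.041,0,0,0]]' >/dev/null
python3 -m pendant '[[0,0,0,0.004,0,0,0],[0,0,0,0.007,0,0,0],[0,0,0,0.009,0,0,0],[0,0,0,0.010,0,0,0],[0,0,0,0.010,0,0,0]]'
python3 -m pendant '[[0,0,0,0.0005,0,0,0],[0,0,0,0.001,0,0,0],[0,0,0,0.0013,0,0,0],[0,0,0,0.0016,0,0,0],[0,0,0,0.0016,0,0,0]]'
```

```text
time_s: 19.98
position: [0.4888, 0.259, 0.1154]
tool_rot: [[0.808, 0.59, 0.0], [0.59, -0.808, 0.0], [0.0, 0.0, -1.0]]
ft_force: [-0.2, 0.6, -3.3]
grip_width: 0.0147
gripper_force: 80.1
time_s: 20.6
position: [0.4888, 0.259, 0.1139]
tool_rot: [[0.808, 0.59, 0.0], [0.59, -0.808, 0.0], [0.0, -0.0, -1.0]]
ft_force: [-3.4, -0.0, 0.4]
grip_width: 0.0147
gripper_force: 80.5
```

It is on the mat. I release it and back away.

```bash
python3 -m pendant '[[0.22,0,0,0,0,0,0],[0.3,0,0,0,0,0,0],[0.45,0,0,0,0,0,0],[0.7,0,0,0,0,0,0],[0.7,0,0,0,0,0,0]]' 20
python3 -m pendant '[[0.7,0,0,-0.01,0,0,0],[0.7,0,0,-0.03,0,0,0],[0.7,0,0,-0.06,0,0,0],[0.7,0,0,-0.09,0,0,0],[0.7,0,0,-0.12,0,0,0]]'
python3 -m pendant '[[0.7,-0.03,0.01,-0.03,0,0,0],[0.7,-0.07,0.03,-0.05,0,0,0],[0.7,-0.11,0.06,-0.06,0,0,0],[0.7,-0.15,0.09,-0.06,0,0,0],[0.7,-0.15,0.09,-0.06,0,0,0]]'
python3 - <<'E'
from h import *
T=env.get_image('top');S=env.get_image('scene')
a=cv2.resize(T['image'][150:300,170:500],(660,300));b=cv2.resize(S['image'][150:400,140:460],(384,300));c=cv2.resize(S['image'][170:270,310:430],(276,230));c=np.vstack([c,np.zeros((70,276,3),np.uint8)]);cv2.imwrite('pics/end.png',np.vstack([a,np.hstack([b,c])]))
for t in('tin','vial','thermometer','spoon_rest','dish'): print(t,[atz(T,r['centre'],0)[:2].round(3) for r in env.tip_of('top',t)[:1]])
E
```

```text
time_s: 21.22
position: [0.4888, 0.259, 0.1138]
tool_rot: [[0.808, 0.59, 0.0], [0.59, -0.808, 0.0], [0.0, 0.0, -1.0]]
ft_force: [0.6, -0.4, -0.8]
grip_width: 0.0595
gripper_force: 0.0
time_s: 21.85
position: [0.4887, 0.259, 0.2355]
tool_rot: [[0.808, 0.59, 0.001], [0.59, -0.808, 0.0], [0.001, 0.0, -1.0]]
ft_force: [0.2, -0.1, 0.1]
grip_width: 0.0597
gripper_force: 0.0
time_s: 22.48
position: [0.4201, 0.0958, 0.2948]
tool_rot: [[0.81, 0.587, 0.001], [0.587, -0.81, -0.0], [0.001, 0.001, -1.0]]
ft_force: [0.9, -0.2, 0.6]
grip_width: 0.0599
gripper_force: 0.0
tin [array([ 0.381, -0.126])]
vial [array([0.724, 0.117])]
thermometer []
spoon_rest [array([0.498, 0.465])]
dish [array([0.715, 0.123])]
```

View pics/end.png

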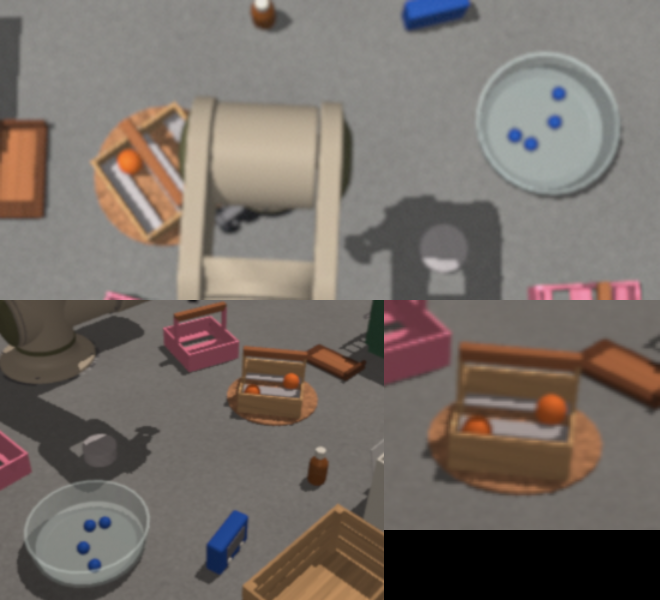

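The sieve stands upright on the middle of the mat with both orange marbles, at (130,160) and (550,408)/(476,430). Four blue marbles are in the dish and nothing else has moved.

```bash
python3 -c "
from rig import env
print(env.close_job())"
```

```text
the job is handed in; nothing more can be done
None
```

The job is handed in at about 22.5 s: all four blue marbles are in the dish, the sieve stands upright on the middle of the mat with both orange marbles in it, and the final pictures show the dish and the other things where they were.

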